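# Free the seized transit pin of the rack shuttle and close its bore

## Task

The transit lock pin of the tube-rack shuttle has seized: work it out of the lock block by twisting it back and forth while pulling, without pulling the sprung lock block up off its seat, and stand the pin tip down in the parts bin. Then push the rack carriage by its tab all the way to the far end of its rails, and last tip the hinged white cap over the empty bore and press it down until it clicks home. Leave the objects round about where they are.

Things in the scene. Friction and masses are not known exactly. Their poses are not given: they have to be found in the camera images.
- bed: fixed aluminium bed of the shuttle, 170 mm (its x) by 290 mm (its y), 6 mm thick, on the worktop; origin on the worktop under its middle; its y axis is the direction in which the carriage travels; it stands turned by up to 0.2 rad
- bore (a point): centre of the bore's mouth in the top of the dark steel lock block (60 x 60 mm, sides along the bed's axes, top 55.5 mm above the worktop), at x = -45, y = -40 mm in the bed's frame. The bore is vertical, for an 18 mm pin
- block (a joint): height by which the lock block has been lifted off its seat (m, 0 to 0.020; 0 = seated). It floats on sprung shoulder screws: a net upward pull of about 13 N starts to lift it, 17 N lifts it 5 mm; it goes back down when the pull ends
- pin: loose T-handled steel lock pin, 120 mm long, 0.14 kg, upright in the bore at the start; origin at the centre of its tip (then 7 mm above the worktop), z axis up to the handle. Tip 12 mm thick, land 18 mm thick from 14 to 40 mm, shank 15 mm, collar 24 mm at 81 to 86 mm, black handle bar 64 mm (its y) by 14 mm (its x), from 86 to 120 mm above the tip; turned up to 0.4 rad from the bed
- pin_grip (a point): point on the pin's axis in the middle of the handle bar, 104 mm above the tip; grip the bar across its 14 mm thickness (pin x). Pulled straight the pin resists with about 38 N; turning takes about 0.35 N m, and while it turns, say 0.9 rad for each 3 mm of rise, little upward pull is needed; the hold returns when turning stops. It is free after 20 mm of rise, its tip clear of the block after 50 mm
- bin: fixed square grey parts bin, open at the top, 76 x 76 mm outside, walls and floor 5 mm, 85 mm high; origin on the worktop under its middle
- carriage (a joint): travel of the rack carriage along the bed's +y (m): 0 = start, locked by the pin (2 mm play), 0.090 = end stop at the far end. Slides stiffly (about 2.5 N) and stays where it is left. Carries an aluminium tube rack with tubes, 56 x 171 mm, top about 132 mm above the worktop, its middle line at x = +45 mm in the bed's frame
- tab (a point): point on the face of the carriage's upright grey push tab that looks to the bed's -y, 68 mm above the worktop; push there to the bed's +y. The tab is 40 mm wide (bed x), 8 mm thick and reaches to 88 mm above the worktop; about 45 mm lie free between it and the lock block's catch at the start
- cap (a joint): angle of the hinged white cap (rad): 0 = flat over the bore, clicked home; 1.8 to 2.05 at the start, leaning outward. The hinge runs along the bed's x, 34 mm from the bore axis to the bed's -y, 56.5 mm above the worktop; the cap is 46 mm wide, 70 mm long, and stays at any angle (0.02 N m). Below about 0.2 rad its lip meets a sprung catch on the block's +y side; 6 to 15 N on its end snaps it under
- cap_end (a point): point on the cap's outer face (the upper one when shut), 56 mm from the hinge, in the middle of its width: press here. With the cap shut it lies 22 mm from the bore axis to the bed's +y and 64 mm above the worktop; the cap standing open reaches to 125 mm above the worktop
- specimen_cup: bystander: specimen cup with screw lid, 70 mm wide, 72 mm high; origin under its middle
- tape_roll: bystander: roll of paper tape lying flat, 72 mm wide, 19 mm high; origin under its middle
- timer: bystander: small white timer, 64 x 64 x 20 mm; origin under its middle
There are look-alikes about, which are no part of the job. Of the things like the pin, leave any that is purple; of the rest the smaller one is meant.

How it is judged:
By the outcome, as a careful person would: the job done as asked, in the order asked, and still so for the second after the job is handed in, with the robot touching nothing.
It also fails if it takes over 70 s, if anything falls off the work surface, if the arm or the gripper's body presses on something with over 40 N, if the wrist force passes 120 N, or if a joint passes its speed limit or range.

## Robot

A 7-joint arm with a two-finger parallel gripper is mounted at the origin on a cart in front of the work surface, level with it; the furniture and walls round the work are solid. World frame = base frame: x ahead of the robot, y to its left, z up, the work surface at z = 0. Lengths are in mm, angles in rad, forces in N, time in s.
With the tool pointing down it reaches from about 400 to 875 mm from the base axis. Payload 4.4 kg.
Tool frame: the origin (TCP) lies midway between the tips of the shut fingers; the grasp point (between the pads) lies 19 mm behind it; z points along the fingers, y is the line along which they close (so a half turn about z gives the same grasp; the last joint's range is limited). The gripper opens to 85 mm and grips with 20 to 120 N. Pads are 22 mm wide; open, the fingers measure 114 mm over their backs; the gripper's body (76 mm by 85 mm) begins 54 mm behind the grasp point. The pads swing forward as they close: fully open they stand 13 mm farther back than shut.
Start: joints at [1.139, 0.628, 0.038, 1.517, -0.027, 0.996, -0.02], TCP at [232.531, -606.999, 231.313] pointing down, gripper open.
Joint ranges: [-3.06, 3.06], [-0.37, 2.12], [-1.25, 1.32], [0.18, 2.47], [-1.1, 4.24], [0.23, 1.98], [-2.94, 2.94]. Speed limits (rad/s): [2.57, 2.57, 3.14, 3.14, 3.14, 3.14, 3.14].

## Interface

Orientations are given as [roll, pitch, yaw] about the fixed x, y, z axes, in that order (R = Rz(yaw) Ry(pitch) Rx(roll)).
In Python, from cell import ctrl gives the robot as it stands.
- The arm moves only by the shell command python3 -m handwheel 'ROWS'. ROWS is JSON, a list of rows, each a list of 3 entries, a list of its own where there are three numbers: the turn, a rotation vector about the tool's x, y, z in degrees, then the shift along the tool's x, y, z in m, then the closure, from 0 (fully open) to 1 (shut). A call has 1 to 5 rows; each row shifts and turns the commanded pose from where the row before left it, along the tool's axes as they then stand; what a row does not reach is not made up. A row lasts 1/12 s, in which the tool goes at most 41.7 mm and 7.16 degrees, less where a joint would pass 70% of its speed; a pose out of reach is approached as far as the arm can. A call is refused whole if a number of a shift passes 0.0417 or a number of a turn 7.16, either way. A call with a gripper value outside its range is refused whole. The fingers move at their own pace and stop on an object; the grip force is fixed at half the most. Time passes only in rows, so rows that do not move let the fingers close. It gives the time, the measured TCP pose, the force, the opening and the grip force at its end, in the units of the state.
- ctrl.read_state(): the state, without advancing time (a new reading comes with each control period).
- ctrl.get_image(name): name is "scene" or "top"; returns a dict with "pixels" (384x512x3 uint8, red, green, blue), "fx", "fy", "cx", "cy" (pixels), "k1" (the pictures are not rectified: a ray, as slopes to the right and down, at radius r is drawn at 1 + k1 r^2 times it, then the intrinsics apply), "pose" (4x4, takes a point from camera to world coordinates). Camera axes: x right, y up, looking along -z (the intrinsics and any distortion apply to the point x, -y, -z); pixel columns grow to the right and rows downward; lengths in mm; the calibration is good to about 2 mm. A picture is of the moment at which its call begins. There is no depth.
- ctrl.finish_job(): hands the job in; it is judged then, once.
The state is a dict: "clock": time; "qpos": joint angles; "qd": joint speeds; "tau": joint torques, N m; "eef_pos": TCP position; "tool_rot": TCP orientation; "force": force on the tool from outside, world axes, zero at the start; "torque": the same for the moment, N m; "width": finger opening in mm; "gripper_force": force on a finger pad.
Only numpy, scipy, OpenCV 4.12 (cv2) and the standard library are available. Lean on these libraries where they do the work, as an engineer would, in place of code of your own. Each camera call takes 0.05 s, during which the arm holds its last target. There are 200 camera calls.

## Working session

There is one attempt and no reset: what is moved stays moved. The work goes in short steps, Python scripts to look and compute and a shell command to move; the robot and the scene stay as the last step left them, time stands still between calls to the robot, and variables do not carry over. Pictures are saved under pics/ and viewed, at most 10 in all, crops included, and the job is handed in when it is done.

```bash
ls; mkdir -p pics; cat > h.py <<'E'
import numpy as np, cv2
from cell import ctrl
def grab(n,f):
    im=ctrl.get_image(n); cv2.imwrite(f,im["pixels"][:,:,::-1]); np.save(f+'.npy',{k:v for k,v in im.items()},allow_pickle=True); return im
def load(f): return np.load(f+'.npy',allow_pickle=True).item()
def ray(im,u,v):
    x=(u-im["cx"])/im["fx"]; y=(v-im["cy"])/im["fy"]; r=np.hypot(x,y); s=r
    for _ in range(20): s=r/(1+im["k1"]*s*s)
    k=s/r if r>0 else 1; P=np.array(im["pose"])
    d=P[:3,:3]@np.array([x*k,-y*k,-1]); return P[:3,3],d
def onz(im,u,v,z):
    o,d=ray(im,u,v); return o+d*(z-o[2])/d[2]
def proj(im,p):
    P=np.array(im["pose"]); c=P[:3,:3].T@(np.array(p)-P[:3,3]); x,y=c[0]/-c[2],-c[1]/-c[2]; k=1+im["k1"]*(x*x+y*y)
    return im["fx"]*x*k+im["cx"],im["fy"]*y*k+im["cy"]
def tri(a,ua,b,ub):
    o1,d1=ray(a,*ua);o2,d2=ray(b,*ub)
    A=np.stack([d1,-d2],1);s=np.linalg.lstsq(A,o2-o1,rcond=None)[0]
    p,q=o1+d1*s[0],o2+d2*s[1]; return (p+q)/2,np.linalg.norm(p-q)
E
python3 - <<'E'
from h import *
a=grab("scene","pics/s0.png");b=grab("top","pics/t0.png")
for i in (a,b): print(i["fx"],i["cx"],i["cy"],i["k1"],np.round(i["pose"],3).tolist())
s=ctrl.read_state();print({k:np.round(v,3).tolist() for k,v in s.items()})
cv2.imwrite("pics/b0.png",cv2.resize(np.hstack([a["pixels"],b["pixels"]])[:,:,::-1],(800,300)))
E
```

```text
pics
398.50036581263623 249.10243866213872 184.85269753200993 -0.12360500790658945 [[-0.685, 0.474, -0.552, -175.976], [-0.728, -0.459, 0.509, 629.715], [-0.012, 0.751, 0.66, 898.591], [0.0, 0.0, 0.0, 1.0]]
395.45991390902356 249.84417635801518 194.3291494368332 -0.08529187078790745 [[-0.023, 0.995, -0.092, 390.279], [-0.999, -0.02, 0.031, 51.018], [0.029, 0.093, 0.995, 1255.38], [0.0, 0.0, 0.0, 1.0]]
{'clock': 0.1, 'qpos': [1.139, 0.629, 0.038, 1.518, -0.027, 0.996, -0.02], 'qd': [0.0, -0.003, 0.0, -0.001, 0.0, -0.0, 0.001], 'tau': [0.003, -56.454, 1.23, -19.397, 0.011, 0.005, -0.0], 'eef_pos': [232.343, -606.456, 230.474], 'tool_rot': [-3.14, 0.0, 0.366], 'force': [0.152, 0.032, -0.429], 'torque': [0.021, -0.005, -0.02], 'gripper_force': 0.0, 'width': 85.052}
```

View pics/s0.png

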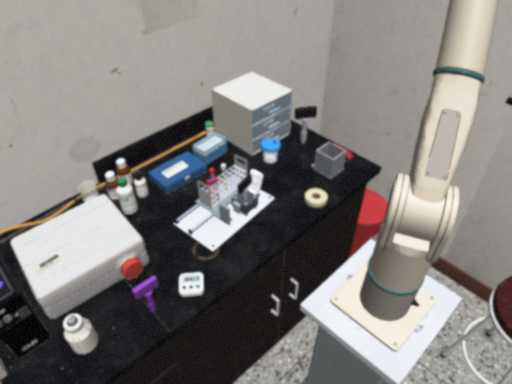

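View pics/t0.png

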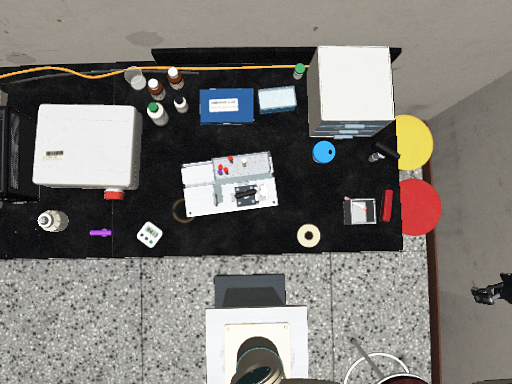

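The scene view shows three pin-like things. They are a purple one at (147,288), a black T standing at (305,115), and the black-handled one in the shuttle's block near (243,205). In the top view these are at (100,232), (380,152) and about (250,195). The purple one is excluded, and of the other two the one in the block looks smaller, so I'll confirm it in a crop.

```bash
python3 - <<'E'
from h import *
a=load("pics/s0.png")["pixels"];b=load("pics/t0.png")["pixels"]
c=cv2.resize(a[90:250,165:325],(400,400),interpolation=cv2.INTER_CUBIC);d=cv2.resize(b[135:235,175:275],(400,400),interpolation=cv2.INTER_CUBIC)
e=cv2.resize(b[130:230,300:400],(200,200),interpolation=cv2.INTER_CUBIC)
o=np.zeros((600,800,3),np.uint8);o[:400,:400]=c;o[:400,400:]=d;o[400:,400:600]=e
cv2.imwrite("pics/c0.png",o[:,:,::-1])
E
```

```text
(no output)
```

View pics/c0.png

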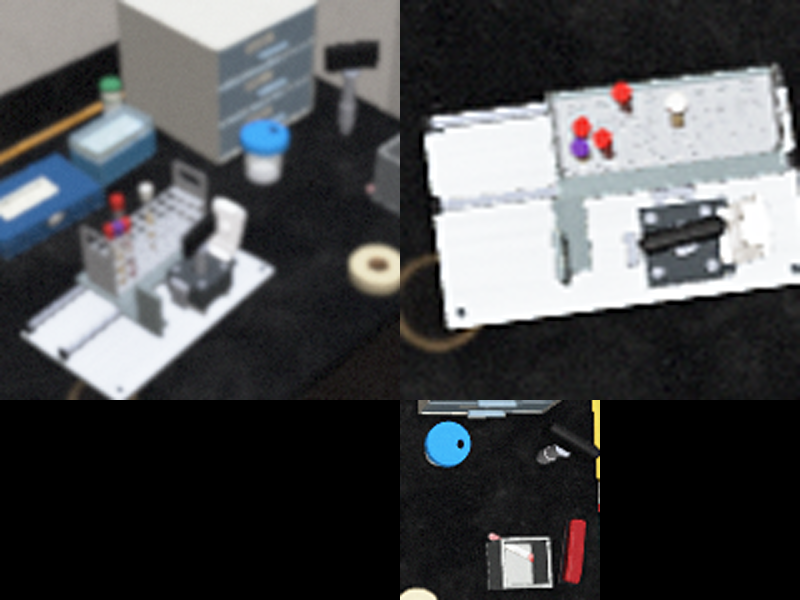

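The crop confirms it. The pin meant is the black bar on a grey shank upright in the dark block, with its bar centre at about (246,194) in top. The standing T at (380,152) in top has a visibly bigger bar, so it is the larger look-alike. The bin is at about (360,210) in top, with something pale seen in it. I'll measure these next.

```bash
python3 - <<'E'
from h import *
a=load("pics/s0.png");b=load("pics/t0.png")
def up(im): return cv2.resize(im["pixels"],None,fx=4,fy=4,interpolation=cv2.INTER_CUBIC)
T=b["pixels"].astype(int)
# bed edges: lower edge & left edge, subpixel by threshold crossing
g=cv2.cvtColor(b["pixels"],cv2.COLOR_RGB2GRAY).astype(float)
def cross(line):
    i=np.where((line[:-1]>=130)!=(line[1:]>=130))[0]; return i+(130-line[i])/(line[i+1]-line[i]) if len(i) else []
low=[(u,max(cross(g[195:230,u]))+195) for u in range(194,272,3) if len(cross(g[195:230,u]))]
lef=[(min(cross(g[v,170:200]))+170,v) for v in range(170,212,2) if len(cross(g[v,170:200]))]
rig=[(max(cross(g[v,262:290]))+262,v) for v in range(186,203,2) if len(cross(g[v,262:290]))]
W=lambda L:np.array([onz(b,u,v,6)[:2] for u,v in L])
def fl(p):
    for _ in range(3):
        vx,vy,x,y=cv2.fitLine(p.astype(np.float32),cv2.DIST_HUBER,0,.01,.01).ravel(); d=np.abs((p-[x,y])@[-vy,vx]); p=p[d<max(1.5,2*np.median(d))]
    return np.array([vx,vy]),np.array([x,y]),d.max(),len(p)
L=[fl(W(x)) for x in (low,lef,rig)]
for l in L: print(np.round(l[0],4),np.round(l[1],1),np.round(l[2],1),l[3])
def inter(l,m):
    s=np.linalg.solve(np.stack([l[0],-m[0]],1),m[1]-l[1]); return l[1]+l[0]*s[0]
c1,c2=inter(L[0],L[1]),inter(L[0],L[2]); print("corners",c1,c2,np.linalg.norm(c1-c2))
y=(c1-c2)/np.linalg.norm(c1-c2); x=np.array([y[1],-y[0]])
o=(c1+c2)/2+85*x; print("bed",o,"yaw",np.arctan2(x[1],x[0]))
bed=lambda p:np.r_[o+x*p[0]+y*p[1],p[2]]
bore=bed((-45,-40,55.5));print("bore",bore)
for n,p in dict(bore=bore,grip=np.r_[bore[:2],111+16],tabtop=bed((-45,25,88)),).items(): print(n,np.round(p,1),"top",np.round(proj(b,p),1),"scene",np.round(proj(a,p),1))
# handle bar mask top
m=((T.max(2)<45)).astype(np.uint8);m2=np.zeros_like(m);m2[185:200,230:262]=m[185:200,230:262]
n,lab,st,ce=cv2.connectedComponentsWithStats(m2);print(st[1:],ce[1:])
# bin: outer quad in top; look at grayscale
print(np.round(cv2.resize(g[192:230:1,338:382:1],None,fx=1,fy=1)).astype(int)[::2,::2])
E
```

```text
[ 0.1099 -0.9939] [452.4  84.6] 0.9 26
[0.9933 0.1156] [522.8 223.4] 0.8 18
[0.9941 0.1086] [505.2 -72.1] 0.9 9
corners [438.16324 213.59183] [470.1869 -75.9109] 291.2685
bed [538.6597   78.18584] yaw 0.11016819
bore [498.33035   33.480785  55.5     ]
bore [498.3  33.5  55.5] top [243.4 195.4] scene [243.4 197.6]
grip [498.3  33.5 127. ] top [243.7 193.2] scene [242.9 180.1]
tabtop [491.2  98.1  88. ] top [221.8 197.3] scene [228.7 201.2]
[[246 189  10   3  12]
 [235 192  10   4  12]
 [236 192  20   7  25]] [[250.66666667 189.91666667]
 [239.25       192.83333333]
 [245.32       195.16      ]]
[[ 25  21  25  31  23  21  26  23  21  19  19  25  35  27  20  17  18  24
   16  26  20  26]
 [  9  21  35  28  26  22  24  23  11  22  21  23  24  21  23  16  16  22
   19  18  22  27]
 [ 22  20  16  35  84  17  27  22  13  24  25  19  30  26  20  21  25  18
   21  24  28  22]
 [ 17  19  21 136 189 195  59  50  67  98 109  92 103 101 105 108 109 113
   72  23  28  23]
 [ 17  12  17  16  94  53 139 190 164 147 131 105 101  78  76  73  57  22
  126  16  22  31]
 [ 15  22  29  66  65  61 126 206 
[... 568 characters left out ...]
4 223 222 229 100  58  62  59
  233  29  14  62]
 [ 26  20  18  96  64  65  67 230 223 225 221 225 223 225 110  61  62  54
  224  47  14  33]
 [ 25  25  19  69  63  57  60 240 225 224 223 222 220 224 134  60  65  57
  206  61  16  33]
 [ 26  22  20 103  62  68  51 238 225 224 226 224 223 226 146  57  58  52
  133  68   8  41]
 [ 14  25  21  94  62  60  48 247 230 191 192 193 211 180 172 176 180 207
  206  78  18  17]
 [ 16  19  21  82  59  62  58 124  73  68  52  33  42   9  14   1  11   9
    9  11  18  23]
 [ 19  19  11  20  20  21  21  15  24  21  16  19  25  18  23  17  17  24
   21  16  16  16]
 [ 21  23  23  25  19  20  23  29  24  21  24  34  16  21  19  22  22  21
   20  19  22  22]]
```

```bash
python3 - <<'E'
from h import *
a=load("pics/s0.png");b=load("pics/t0.png")
def rep(im,box,thr,z):
    u0,v0,u1,v1=box; p=cv2.resize(im["pixels"][v0:v1,u0:u1],None,fx=8,fy=8,interpolation=cv2.INTER_CUBIC)
    m=(p.max(2)<thr).astype(np.uint8); n,l,st,ce=cv2.connectedComponentsWithStats(m)
    for i in np.argsort(-st[1:,4])[:3]+1:
        pts=np.argwhere(l==i)[:,::-1].astype(np.float32); r=cv2.minAreaRect(pts)
        q=(cv2.boxPoints(r)+.5)/8-.5+[u0,v0]; w=np.array([onz(im,*k,z)[:2] for k in q]); c=(ce[i]+.5)/8-.5+[u0,v0]
        e=sorted([w[1]-w[0],w[2]-w[1]],key=np.linalg.norm)
        print(thr,st[i][4],"px",np.round(c,1),"world",np.round(onz(im,*c,z),1),"box",np.round(w.mean(0),1),"sz",[round(np.linalg.norm(k)) for k in e],"ang",round(np.degrees(np.arctan2(e[1][1],e[1][0])),1), "" if thr<60 else np.round(w).tolist())
for t in (35,40,48): rep(b,(228,184,264,206),t,127)
for t in (80,110): rep(b,(228,182,264,210),t,55.5)
for t in (35,48): rep(a,(232,170,262,200),t,111)
# end-on enlarged picture
u=cv2.resize(b["pixels"][180:212,215:275],(780,416),interpolation=cv2.INTER_CUBIC); cv2.imwrite("pics/t1.png",u[:,:,::-1])
for n in ("scene","top"):
  pass
E
```

```text
35 1211 px [245.9 195.1] world [492.7  27.4 127. ] box [492.3  27.6] sz [6, 56] ang -75.3 
35 344 px [252.2 189.6] world [508.   9. 127.] box [507.9   9.3] sz [5, 18] ang -91.1 
35 224 px [237.6 193.2] world [498.6  51.  127. ] box [499.   50.8] sz [4, 11] ang -70.8 
40 1457 px [245.8 195.1] world [492.7  27.6 127. ] box [492.4  27.6] sz [7, 57] ang -75.0 
40 600 px [250.7 190. ] world [507.   13.2 127. ] box [506.7  14.4] sz [6, 29] ang -84.6 
40 569 px [238.9 193.1] world [498.8  47.4 127. ] box [499.2  46.7] sz [8, 28] ang -68.7 
48 2732 px [247.3 193.4] world [497.3  23.3 127. ] box [497.8  28.1] sz [17, 59] ang -77.3 
48 888 px [239.2 193.1] world [498.9  46.3 127. ] box [499.3  45.9] sz [9, 30] ang -69.7 
80 8106 px [245.2 193.4] world [504.5  28.   55.5] box [504.5  28.1] sz [33, 65] ang -91.1 [[522.0, 60.0], [520.0, -5.0], [487.0, -4.0], [488.0, 61.0]]
80 1491 px [257.3 208.7] world [457.   -7.7  55.5] box [458.8  -2.1] sz [8, 49] ang -91.2 [[463.0, 22.0], [462.0, -27.0], [454.0, -26.0], [455.0, 23.0]]
80 278 px [250.2 203.6] world [473.   13.4  55.5] box [473.1  14.7] sz [2, 25] ang -87.4 [[474.0, 27.0], [475.0, 2.0], [472.0, 2.0], [471.0, 27.0]]
110 19774 px [245.5 195.1] world [499.   27.2  55.5] box [498.8  26.4] sz [60, 70] ang -83.7 [[525.0, 64.0], [532.0, -5.0], [473.0, -12.0], [465.0, 58.0]]
110 1628 px [257.1 208.6] world [457.2  -7.3  55.5] box [459.   -1.7] sz [8, 50] ang -91.2 [[464.0, 23.0], [463.0, -27.0], [454.0, -26.0], [455.0, 23.0]]
35 3397 px [243.8 184.7] world [494.8  33.4 111. ] box [495.9  32.2] sz [18, 64] ang -72.7 
48 5108 px [244. 184.] world [496.4  31.  111. ] box [497.1  29.9] sz [22, 75] ang -71.6 
48 97 px [260.8 170. ] world [508.8 -51.9 111. ] box [508.6 -50.9] sz [5, 6] ang 135.4
```

View pics/t1.png

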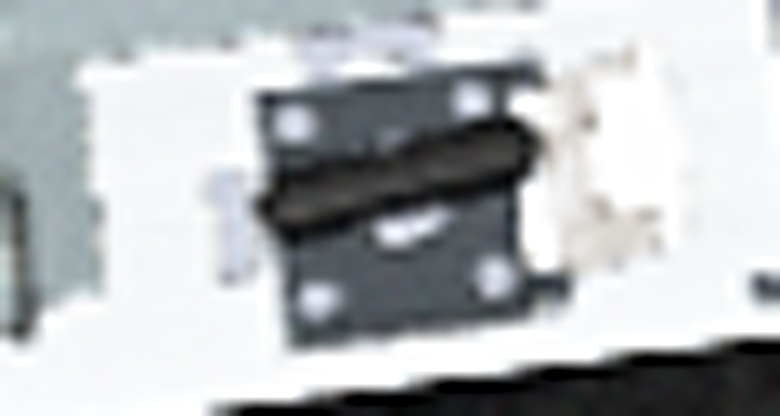

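The block's four bolts average to (244.8,194.8) in top, which puts the bore near (499,30). The bar is centred on it at (245.3,193.1) with a yaw of about 0.2. I'm turning and moving above the pin.

```bash
python3 - <<'E'
from h import *
b=load("pics/t0.png")
print("bolts",onz(b,244.8,194.8,55.5),"bar",onz(b,245.3,193.1,127),"bin",onz(b,362.5,210.7,85), "rims",[np.round(onz(b,u,v,85)) for u,v in((350,211),(375,211),(362,198),(362,223.5))])
E
T='[[0,0,-6.7],[0,0,0],0.5]'
python3 -m handwheel '[[[0,0,-6.7],[0,0,0],0.5],[[0,0,-6.7],[0,0,0],0.5],[[0,0,-6.7],[0,0,0],0.5],[[0,0,-6.7],[0,0,0],0.5],[[0,0,-6.7],[0,0,0],0.5]]'
python3 -m handwheel '[[[0,0,-6.7],[0,0,0],0.5],[[0,0,-6.7],[0,0,0],0.5],[[0,0,-6.7],[0,0,0],0.5],[[0,0,-6.7],[0,0,0],0.5],[[0,0,-6.7],[0,0,0],0.5]]'
python3 -m handwheel '[[[0,0,-6.7],[0,0,0],0.5],[[0,0,-6.7],[0,0,0],0.5],[[0,0,0],[0,0,0],0.5]]'
```

```text
bolts [500.10137832  29.19700095  55.5       ] bar [498.42072752  28.95685183 127.        ] bin [ 442.13153445 -323.14011183   85.        ] rims [array([ 442., -285.,   85.]), array([ 440., -362.,   85.]), array([ 480., -323.,   85.]), array([ 404., -320.,   85.])]
clock: 0.52
eef_pos: [232.4, -606.7, 230.8]
tool_rot: [-3.141, -0.001, 0.956]
force: [0.4, -0.2, -0.3]
width: 42.6
gripper_force: 0.0
clock: 0.93
eef_pos: [232.3, -606.7, 230.8]
tool_rot: [-3.141, -0.001, 1.541]
force: [-0.5, -0.1, -0.2]
width: 42.6
gripper_force: 0.0
clock: 1.18
eef_pos: [232.2, -606.8, 230.7]
tool_rot: [3.141, -0.001, 1.772]
force: [-0.9, -0.9, -0.4]
width: 42.8
gripper_force: 0.0
```

```bash

python3 -m handwheel '[[[0,0,0],[0.0285,0.0194,0],0.5],[[0,0,0],[0.0285,0.0194,0],0.5],[[0,0,0],[0.0285,0.0194,0],0.5],[[0,0,0],[0.0285,0.0194,0],0.5],[[0,0,0],[0.0285,0.0194,0],0.5]]'
python3 -m handwheel '[[[0,0,0],[0.0285,0.0194,0],0.5],[[0,0,0],[0.0285,0.0194,0],0.5],[[0,0,0],[0.0285,0.0194,0],0.5],[[0,0,0],[0.0285,0.0194,0],0.5],[[0,0,0],[0.0285,0.0194,0],0.5]]'
python3 -m handwheel '[[[0,0,0],[0.0285,0.0194,0],0.5],[[0,0,0],[0.0285,0.0194,0],0.5],[[0,0,0],[0.0285,0.0194,0],0.5],[[0,0,0],[0.0285,0.0194,0],0.5],[[0,0,0],[0.0285,0.0194,0],0.5]]'
python3 -m handwheel '[[[0,0,0],[0.0285,0.0194,0],0.5],[[0,0,0],[0.0285,0.0194,0],0.5],[[0,0,0],[0.0285,0.0194,0],0.5],[[0,0,0],[0.0285,0.0194,0],0.5],[[0,0,0],[0.0285,0.0194,0],0.5]]'
python3 -m handwheel '[[[0,0,0],[0,0,0],0.5],[[0,0,0],[0,0,0],0.5]]'
python3 - <<'E'
from h import *
print(np.round(ctrl.read_state()["qpos"],2))
E
```

```text
clock: 1.6
eef_pos: [299.8, -446.5, 231.1]
tool_rot: [-3.142, -0.0, 1.765]
force: [0.8, 0.8, -0.4]
width: 42.6
gripper_force: 0.0
clock: 2.02
eef_pos: [366.8, -287.8, 231.3]
tool_rot: [3.142, -0.0, 1.765]
force: [1.2, 0.4, -0.6]
width: 42.5
gripper_force: 0.0
clock: 2.43
eef_pos: [433.9, -129.0, 231.4]
tool_rot: [3.142, 0.0, 1.765]
force: [1.0, -0.5, 0.2]
width: 42.6
gripper_force: 0.0
clock: 2.85
eef_pos: [500.9, 29.8, 231.3]
tool_rot: [-3.141, 0.0, 1.765]
force: [0.3, 0.4, -0.4]
width: 42.8
gripper_force: 0.0
clock: 3.02
eef_pos: [501.0, 30.6, 231.2]
tool_rot: [3.141, -0.001, 1.771]
force: [-0.3, -0.8, -0.2]
width: 42.6
gripper_force: 0.0
[ 0.19  0.44 -0.43  1.91  0.25  0.83 -0.17]
```

```bash

python3 -m handwheel '[[[0,0,0],[0,-0.0025,0.03],0.5],[[0,0,0],[0,0,0.03],0.5],[[0,0,0],[0,0,0.026],0.5],[[0,0,0],[0,0,0],0.5]]'
python3 - <<'E'
from h import *
a=grab("scene","pics/s2.png");b=grab("top","pics/t2.png")
c=cv2.resize(a["pixels"][120:230,190:300],(550,550),interpolation=cv2.INTER_CUBIC);cv2.imwrite("pics/c2.png",c[:,:,::-1])
s=ctrl.read_state();print(proj(a,s["eef_pos"]),np.round(s["eef_pos"],1))
E
```

```text
clock: 3.35
eef_pos: [494.3, 25.2, 141.4]
tool_rot: [-3.132, 0.0, 1.765]
force: [-0.2, -0.6, -0.2]
width: 42.7
gripper_force: 0.0
(np.float64(244.65080830860032), np.float64(174.46364533624694)) [497.5  26.5 145.2]
```

View pics/c2.png

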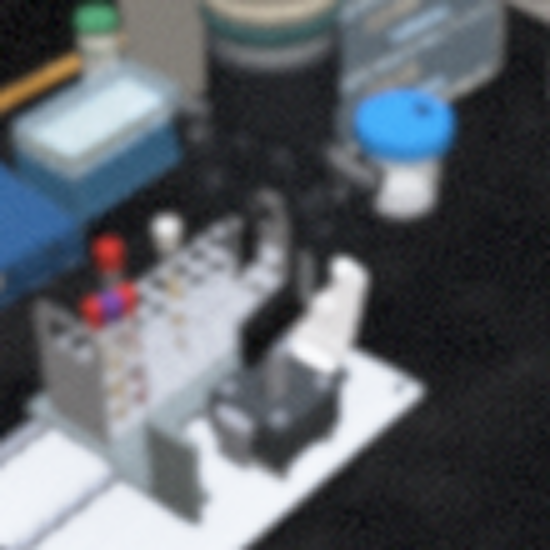

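The fingers, at about (244,162) and (251,174) in scene, straddle the bar at (244,185) from above and are clear of the rack and cap. I'll let it settle and then descend.

```bash

python3 -m handwheel '[[[0,0,0],[0,0,0],0.5],[[0,0,0],[0,0,0],0.5],[[0,0,0],[0,0,0],0.5]]'
python3 -m handwheel '[[[0,0,0],[0.001,0,0.02],0.5],[[0,0,0],[0,0,0.015],0.5],[[0,0,0],[0,0,0.012],0.5],[[0,0,0],[0,0,0],0.5],[[0,0,0],[0,0,0],0.5]]'
python3 -m handwheel '[[[0,0,0],[0,0,0],0.5],[[0,0,0],[0,0,0],0.5]]'
```

```text
clock: 3.7
eef_pos: [499.3, 27.5, 146.8]
tool_rot: [3.139, 0.001, 1.768]
force: [-0.7, -0.9, 0.5]
width: 42.6
gripper_force: 0.0
clock: 4.12
eef_pos: [498.2, 28.8, 98.8]
tool_rot: [3.141, 0.0, 1.769]
force: [0.5, 0.4, -1.0]
width: 42.8
gripper_force: 0.0
clock: 4.28
eef_pos: [498.9, 28.8, 99.4]
tool_rot: [3.14, 0.0, 1.769]
force: [1.2, -0.3, 0.5]
width: 43.0
gripper_force: 0.0
```

```bash

python3 -m handwheel '[[[0,0,0],[0.0015,-0.0008,0.002],0.5],[[0,0,0],[0,0,0],0.6],[[0,0,0],[0,0,0],0.7],[[0,0,0],[0,0,0],0.75],[[0,0,0],[0,0,0],0.75]]'
python3 -m handwheel '[[[0,0,0],[0,0,0],1],[[0,0,0],[0,0,0],1],[[0,0,0],[0,0,0],1],[[0,0,0],[0,0,0],1]]'
```

```text
clock: 4.7
eef_pos: [497.0, 30.0, 96.4]
tool_rot: [3.141, 0.0, 1.769]
force: [-0.6, -0.2, 1.0]
width: 21.4
gripper_force: 0.0
clock: 5.03
eef_pos: [497.4, 30.1, 96.1]
tool_rot: [3.141, -0.0, 1.769]
force: [2.4, 0.7, -5.2]
width: 13.1
gripper_force: 59.6
```

```bash

python3 -m handwheel '[[[0,0,6],[0,0,0],1],[[0,0,6],[0,0,-0.0003],1],[[0,0,6],[0,0,-0.0003],1]]'
python3 -m handwheel '[[[0,0,6],[0,0,-0.0003],1],[[0,0,6],[0,0,-0.0003],1]]'
python3 -m handwheel '[[[0,0,-6],[0,0,0],1],[[0,0,-6],[0,0,-0.0003],1],[[0,0,-6],[0,0,-0.0003],1],[[0,0,-6],[0,0,-0.0003],1],[[0,0,-6],[0,0,-0.0003],1]]'
python3 -c "
from cell import ctrl;s=ctrl.read_state();print(s['torque'])"
```

```text
clock: 5.28
eef_pos: [497.9, 30.0, 96.5]
tool_rot: [3.14, -0.001, 1.451]
force: [4.0, -0.9, -11.3]
width: 12.9
gripper_force: 59.2
clock: 5.45
eef_pos: [498.3, 29.9, 97.1]
tool_rot: [3.139, -0.001, 1.241]
force: [4.5, -0.1, -13.2]
width: 13.0
gripper_force: 59.0
clock: 5.87
eef_pos: [497.2, 30.0, 98.1]
tool_rot: [3.141, -0.0, 1.774]
force: [3.0, -0.5, -11.2]
width: 13.2
gripper_force: 58.9
[ 0.08922021 -0.75132687 -0.22404212]
```

```bash

python3 -m handwheel '[[[0,0,-6],[0,0,0],1],[[0,0,-6],[0,0,0],1],[[0,0,-6],[0,0,0],1]]'
python3 -m handwheel '[[[0,0,-6],[0,0,0],1],[[0,0,-6],[0,0,0],1]]'
python3 -m handwheel '[[[0,0,6],[0,0,0],1],[[0,0,6],[0,0,-0.0002],1],[[0,0,6],[0,0,-0.0002],1],[[0,0,6],[0,0,-0.0002],1],[[0,0,6],[0,0,-0.0002],1]]'
```

```text
clock: 6.12
eef_pos: [496.7, 29.8, 98.4]
tool_rot: [-3.141, -0.0, 2.088]
force: [0.4, -0.9, -4.1]
width: 12.7
gripper_force: 59.9
clock: 6.28
eef_pos: [496.3, 29.6, 98.5]
tool_rot: [-3.14, -0.0, 2.297]
force: [0.1, -1.2, -2.6]
width: 13.2
gripper_force: 60.1
clock: 6.7
eef_pos: [497.3, 30.0, 99.1]
tool_rot: [3.141, -0.0, 1.765]
force: [3.1, 0.2, -10.4]
width: 12.9
gripper_force: 59.5
```

```bash

python3 -m handwheel '[[[0,0,7],[0,0,-0.0002],1],[[0,0,7],[0,0,-0.0002],1],[[0,0,7],[0,0,-0.0002],1],[[0,0,7],[0,0,-0.0002],1],[[0,0,7],[0,0,-0.0002],1]]'
python3 -m handwheel '[[[0,0,-7],[0,0,0],1],[[0,0,-7],[0,0,-0.0002],1],[[0,0,-7],[0,0,-0.0002],1],[[0,0,-7],[0,0,-0.0003],1],[[0,0,-7],[0,0,-0.0003],1]]'
python3 -m handwheel '[[[0,0,-7],[0,0,-0.0003],1],[[0,0,-7],[0,0,-0.0002],1],[[0,0,-7],[0,0,-0.0002],1],[[0,0,-7],[0,0,-0.0002],1],[[0,0,-7],[0,0,-0.0002],1]]'
python3 -m handwheel '[[[0,0,7],[0,0,0],1],[[0,0,7],[0,0,-0.0002],1],[[0,0,7],[0,0,-0.0002],1],[[0,0,7],[0,0,-0.0003],1],[[0,0,7],[0,0,-0.0003],1]]'
```

```text
clock: 7.12
eef_pos: [498.5, 29.9, 100.2]
tool_rot: [3.139, -0.001, 1.153]
force: [4.6, -1.2, -10.4]
width: 12.9
gripper_force: 59.5
clock: 7.53
eef_pos: [497.3, 30.0, 101.2]
tool_rot: [3.141, -0.0, 1.774]
force: [3.6, -0.2, -9.0]
width: 13.2
gripper_force: 59.3
clock: 7.95
eef_pos: [496.0, 29.4, 102.1]
tool_rot: [-3.139, -0.001, 2.385]
force: [0.3, -0.1, -6.7]
width: 13.2
gripper_force: 59.6
clock: 8.37
eef_pos: [497.0, 30.0, 103.0]
tool_rot: [3.142, -0.0, 1.764]
force: [2.4, -0.5, -10.7]
width: 13.2
gripper_force: 59.3
```

```bash

python3 -m handwheel '[[[0,0,7],[0,0,-0.0002],1],[[0,0,7],[0,0,-0.0002],1],[[0,0,7],[0,0,-0.0003],1],[[0,0,7],[0,0,-0.0003],1],[[0,0,7],[0,0,-0.0002],1]]'
python3 -m handwheel '[[[0,0,-7],[0,0,0],1],[[0,0,-7],[0,0,-0.0002],1],[[0,0,-7],[0,0,-0.0002],1],[[0,0,-7],[0,0,-0.0003],1],[[0,0,-7],[0,0,-0.0003],1]]'
python3 -m handwheel '[[[0,0,-7],[0,0,-0.0003],1],[[0,0,-7],[0,0,-0.0003],1],[[0,0,-7],[0,0,-0.0003],1],[[0,0,-7],[0,0,-0.0003],1],[[0,0,-7],[0,0,-0.0002],1]]'
python3 -m handwheel '[[[0,0,7],[0,0,0],1],[[0,0,7],[0,0,-0.0002],1],[[0,0,7],[0,0,-0.0002],1],[[0,0,7],[0,0,-0.0003],1],[[0,0,7],[0,0,-0.0003],1]]'
python3 -m handwheel '[[[0,0,7],[0,0,-0.0002],1],[[0,0,7],[0,0,-0.0002],1],[[0,0,7],[0,0,-0.0003],1],[[0,0,7],[0,0,-0.0003],1],[[0,0,7],[0,0,-0.0002],1]]'
python3 -m handwheel '[[[0,0,-7],[0,0,0],1],[[0,0,-7],[0,0,-0.0002],1],[[0,0,-7],[0,0,-0.0003],1],[[0,0,-7],[0,0,-0.0003],1],[[0,0,-7],[0,0,-0.0003],1]]'
python3 -m handwheel '[[[0,0,-7],[0,0,-0.0003],1],[[0,0,-7],[0,0,-0.0003],1],[[0,0,-7],[0,0,-0.0003],1],[[0,0,-7],[0,0,-0.0003],1],[[0,0,-7],[0,0,-0.0002],1]]'
python3 -m handwheel '[[[0,0,7],[0,0,0],1],[[0,0,7],[0,0,-0.0002],1],[[0,0,7],[0,0,-0.0002],1],[[0,0,7],[0,0,-0.0003],1],[[0,0,7],[0,0,-0.0003],1]]'
```

```text
clock: 8.78
eef_pos: [498.2, 29.8, 104.4]
tool_rot: [3.14, -0.001, 1.153]
force: [4.3, -1.0, -12.4]
width: 13.0
gripper_force: 59.5
clock: 9.2
eef_pos: [497.0, 29.9, 105.4]
tool_rot: [-3.141, -0.0, 1.774]
force: [2.5, 0.5, -9.7]
width: 13.1
gripper_force: 59.1
clock: 9.62
eef_pos: [495.8, 29.3, 106.4]
tool_rot: [-3.139, -0.001, 2.385]
force: [0.2, -0.5, -8.3]
width: 13.0
gripper_force: 59.3
clock: 10.03
eef_pos: [496.9, 29.9, 107.4]
tool_rot: [-3.141, -0.0, 1.764]
force: [2.8, -1.6, -13.4]
width: 13.3
gripper_force: 59.0
clock: 10.45
eef_pos: [498.1, 29.8, 108.8]
tool_rot: [3.14, -0.001, 1.153]
force: [3.7, -1.0, -12.7]
width: 13.0
gripper_force: 59.2
clock: 10.87
eef_pos: [497.0, 30.0, 110.0]
tool_rot: [-3.141, -0.0, 1.775]
force: [3.6, -0.6, -9.2]
width: 13.1
gripper_force: 59.1
clock: 11.28
eef_pos: [495.9, 29.4, 111.2]
tool_rot: [-3.139, -0.001, 2.385]
force: [0.5, -0.2, -7.2]
width: 13.0
gripper_force: 59.3
clock: 11.7
eef_pos: [496.9, 29.9, 112.2]
tool_rot: [-3.141, -0.0, 1.764]
force: [3.5, 0.5, -11.6]
width: 13.1
gripper_force: 59.2
```

```bash

python3 -m handwheel '[[[0,0,7],[0,0,-0.0002],1],[[0,0,7],[0,0,-0.0002],1],[[0,0,7],[0,0,-0.0002],1],[[0,0,7],[0,0,-0.0002],1],[[0,0,7],[0,0,-0.0002],1]]'
python3 -m handwheel '[[[0,0,-7],[0,0,0],1],[[0,0,-7],[0,0,-0.0002],1],[[0,0,-7],[0,0,-0.0003],1],[[0,0,-7],[0,0,-0.0003],1],[[0,0,-7],[0,0,-0.0003],1]]'
python3 -m handwheel '[[[0,0,-7],[0,0,-0.0003],1],[[0,0,-7],[0,0,-0.0003],1],[[0,0,-7],[0,0,-0.0003],1],[[0,0,-7],[0,0,-0.0003],1],[[0,0,-7],[0,0,-0.0002],1]]'
python3 -m handwheel '[[[0,0,7],[0,0,0],1],[[0,0,7],[0,0,-0.0002],1],[[0,0,7],[0,0,-0.0002],1],[[0,0,7],[0,0,-0.0003],1],[[0,0,7],[0,0,-0.0002],1]]'
python3 -m handwheel '[[[0,0,7],[0,0,-0.0002],1],[[0,0,7],[0,0,-0.0002],1],[[0,0,7],[0,0,-0.0003],1],[[0,0,7],[0,0,-0.0003],1],[[0,0,7],[0,0,-0.0002],1]]'
python3 -m handwheel '[[[0,0,-7],[0,0,0],1],[[0,0,-7],[0,0,-0.0002],1],[[0,0,-7],[0,0,-0.0003],1],[[0,0,-7],[0,0,-0.0003],1],[[0,0,-7],[0,0,-0.0003],1]]'
```

```text
clock: 12.12
eef_pos: [498.1, 29.8, 113.7]
tool_rot: [3.14, -0.001, 1.153]
force: [3.3, -1.3, -7.1]
width: 13.3
gripper_force: 59.8
clock: 12.53
eef_pos: [496.9, 30.0, 115.1]
tool_rot: [-3.142, 0.0, 1.775]
force: [0.6, 0.5, -2.8]
width: 12.8
gripper_force: 60.2
clock: 12.95
eef_pos: [495.8, 29.4, 116.3]
tool_rot: [-3.139, -0.001, 2.386]
force: [-1.1, -0.9, -1.5]
width: 13.1
gripper_force: 60.4
clock: 13.37
eef_pos: [496.8, 30.0, 117.4]
tool_rot: [-3.141, 0.0, 1.763]
force: [1.3, 0.1, -2.8]
width: 13.0
gripper_force: 60.4
clock: 13.78
eef_pos: [497.9, 29.8, 118.9]
tool_rot: [3.14, -0.001, 1.152]
force: [2.4, -0.2, -2.5]
width: 13.3
gripper_force: 60.4
clock: 14.2
eef_pos: [496.7, 30.2, 119.7]
tool_rot: [-3.141, -0.0, 1.775]
force: [-0.3, -0.2, -1.6]
width: 12.9
gripper_force: 60.4
```

```bash

python3 -m handwheel '[[[0,0,0],[0,0,-0.001],1],[[0,0,0],[0,0,-0.002],1],[[0,0,0],[0,0,-0.004],1],[[0,0,0],[0,0,-0.005],1],[[0,0,0],[0,0,-0.006],1]]'
python3 -m handwheel '[[[0,0,0],[0,0,-0.008],1],[[0,0,0],[0,0,-0.01],1],[[0,0,0],[0,0,-0.012],1],[[0,0,0],[0,0,-0.015],1],[[0,0,0],[0,0,-0.02],1]]'
python3 -m handwheel '[[[0,0,0],[0,0,-0.02],1],[[0,0,0],[0,0,-0.01],1],[[0,0,0],[0,0,0],1],[[0,0,0],[0,0,0],1]]'
python3 - <<'E'
from h import *
a=grab("scene","pics/s3.png");b=grab("top","pics/t3.png")
c=cv2.resize(a["pixels"][90:230,190:360],(680,560),interpolation=cv2.INTER_CUBIC);cv2.imwrite("pics/c3.png",c[:,:,::-1])
s=ctrl.read_state();print(np.round(s["eef_pos"],1),np.round(s["qpos"],2),s["tool_rot"])
E
```

```text
clock: 14.62
eef_pos: [496.4, 30.0, 138.0]
tool_rot: [-3.14, 0.0, 1.768]
force: [-0.6, 0.1, -1.0]
width: 12.9
gripper_force: 60.4
clock: 15.03
eef_pos: [496.1, 30.0, 203.4]
tool_rot: [-3.14, -0.0, 1.769]
force: [-0.1, -0.3, -2.4]
width: 12.7
gripper_force: 60.4
clock: 15.37
eef_pos: [497.0, 29.9, 233.0]
tool_rot: [3.141, 0.0, 1.769]
force: [-0.5, 0.0, -2.0]
width: 13.2
gripper_force: 60.5
[496.1  29.8 231.8] [ 0.21  0.44 -0.46  1.92  0.26  0.84 -0.19] [-3.13964435e+00 -6.90643167e-05  1.76878967e+00]
```

View pics/c3.png

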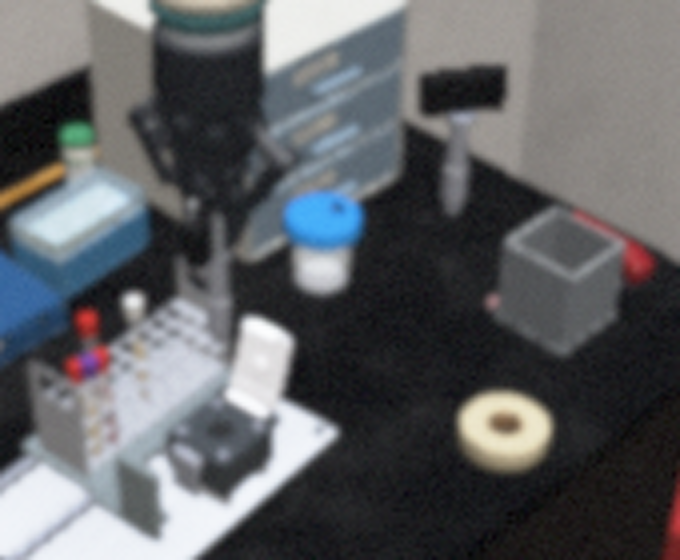

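The pin is out, held upright at (243,155) in scene with its tip clear. The block is seated and the cap is still open. The bin rim's centre is at about (330.7,150.5). I'll check that against the top estimate.

```bash
python3 - <<'E'
from h import *
a=load("pics/s3.png")
p=onz(a,330.7,150.5,85);print(p)
q=np.array([442,-322]) ; e=np.array([496.3,29.9]); y=1.769
for t in (q,p[:2],(q+p[:2])/2): d=t-e; print(d@[np.cos(y),np.sin(y)],d@[np.sin(y),-np.cos(y)])
E
```

```text
[ 439.90216277 -321.64721616   85.        ]
-334.31832548529394 -122.52900572806848
-333.55936652369365 -124.51630510106384
-333.9388460044938 -123.52265541456616
```

```bash

python3 -m handwheel '[[[0,0,0],[-0.0167,-0.0062,-0.01],1],[[0,0,0],[-0.0334,-0.0124,0],1],[[0,0,0],[-0.0334,-0.0124,0],1],[[0,0,0],[-0.0334,-0.0124,0],1],[[0,0,0],[-0.0334,-0.0124,0],1]]'
python3 -m handwheel '[[[0,0,0],[-0.0334,-0.0124,0],1],[[0,0,0],[-0.0334,-0.0124,0],1],[[0,0,0],[-0.0334,-0.0124,0],1],[[0,0,0],[-0.0334,-0.0124,0],1],[[0,0,0],[-0.0334,-0.0124,0],1]]'
python3 -m handwheel '[[[0,0,0],[-0.0167,-0.0062,0],1],[[0,0,0],[0,0,0],1],[[0,0,0],[0,0,0],1],[[0,0,0],[0,0,0],1]]'
python3 - <<'E'
from h import *
a=grab("scene","pics/s4.png");b=grab("top","pics/t4.png")
c=cv2.resize(a["pixels"][80:210,270:400],(520,520),interpolation=cv2.INTER_CUBIC);cv2.imwrite("pics/c4.png",c[:,:,::-1])
s=ctrl.read_state();print(np.round(s["eef_pos"],1),np.round(s["qpos"],2),s["tool_rot"])
E
```

```text
clock: 15.88
eef_pos: [470.6, -129.6, 241.5]
tool_rot: [-3.139, -0.001, 1.77]
force: [1.2, -0.3, -1.2]
width: 13.6
gripper_force: 60.5
clock: 16.3
eef_pos: [442.6, -305.6, 241.2]
tool_rot: [-3.14, -0.002, 1.769]
force: [0.0, 0.9, -0.9]
width: 13.5
gripper_force: 60.5
clock: 16.63
eef_pos: [441.0, -320.4, 241.6]
tool_rot: [-3.141, -0.003, 1.77]
force: [-0.4, 0.7, -2.6]
width: 13.0
gripper_force: 60.4
[ 441.5 -320.   242.2] [ 0.86  0.49 -0.42  1.79  0.24  0.91  0.53] [-3.14128072e+00 -1.44210282e-03  1.77164195e+00]
```

View pics/c4.png

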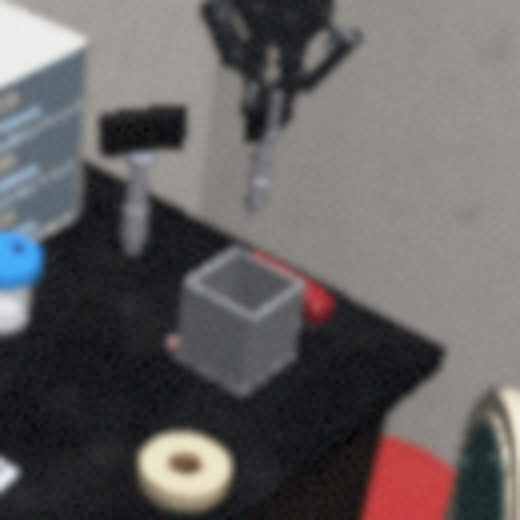

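The pin hangs over the bin with its tip at (333,133) in scene and the bin mouth's centre at (330.7,150). I'll check the projection and lower.

```bash
python3 - <<'E'
from h import *
a=load("pics/s4.png")
print(proj(a,(441,-320,153)),proj(a,(441,-320,85)))
E
python3 -m handwheel '[[[0,0,0],[-0.001,0,0.015],1],[[0,0,0],[0,0,0.02],1],[[0,0,0],[0,0,0.02],1],[[0,0,0],[0,0,0],1],[[0,0,0],[0,0,0],1]]'
```

```text
(np.float64(332.5425406576234), np.float64(134.09857175916142)) (np.float64(330.1521447059672), np.float64(150.5602146116907))
clock: 17.15
eef_pos: [441.2, -321.4, 187.2]
tool_rot: [-3.14, -0.002, 1.771]
force: [0.1, -0.1, -1.9]
width: 13.0
gripper_force: 60.4
```

```bash

python3 -m handwheel '[[[0,0,0],[0,0,0.02],1],[[0,0,0],[0,0,0.02],1],[[0,0,0],[0,0,0.02],1],[[0,0,0],[0,0,0.015],1],[[0,0,0],[0,0,0.008],1]]'
python3 -m handwheel '[[[0,0,0],[0,0,0.003],1],[[0,0,0],[0,0,0],1],[[0,0,0],[0,0,0],1]]'
```

```text
clock: 17.57
eef_pos: [441.8, -322.4, 104.4]
tool_rot: [3.141, -0.0, 1.77]
force: [-0.0, 0.4, -2.0]
width: 13.2
gripper_force: 60.4
clock: 17.82
eef_pos: [442.3, -323.1, 102.7]
tool_rot: [3.14, 0.001, 1.769]
force: [-0.2, -0.2, -2.1]
width: 12.9
gripper_force: 60.4
```

```bash

python3 -m handwheel '[[[0,0,0],[0,0,0.003],1],[[0,0,0],[0,0,0.002],1],[[0,0,0],[0,0,0],1]]'
python3 -m handwheel '[[[0,0,0],[0,0,0.001],1],[[0,0,0],[0,0,0.001],1]]'
python3 -m handwheel '[[[0,0,0],[0,0,0.001],1],[[0,0,0],[0,0,0],1]]'
```

```text
clock: 18.07
eef_pos: [441.4, -322.9, 96.8]
tool_rot: [3.141, 0.0, 1.769]
force: [0.0, 0.5, -1.7]
width: 13.1
gripper_force: 60.4
clock: 18.23
eef_pos: [441.5, -322.9, 94.8]
tool_rot: [3.141, 0.0, 1.769]
force: [-0.2, 0.3, -1.6]
width: 13.0
gripper_force: 60.4
clock: 18.4
eef_pos: [441.6, -322.9, 94.6]
tool_rot: [3.141, 0.001, 1.769]
force: [-0.7, 0.7, 6.9]
width: 13.5
gripper_force: 61.6
```

```bash

python3 -m handwheel '[[[0,0,0],[0,0,-0.0004],1],[[0,0,0],[0,0,0],0.83],[[0,0,0],[0,0,0],0.8],[[0,0,0],[0,0,0],0.7],[[0,0,0],[0,0,0],0.6]]'
python3 -m handwheel '[[[0,0,0],[0,0,0],0.5],[[0,0,0],[0,0,-0.01],0.5],[[0,0,0],[0,0,-0.02],0.5],[[0,0,0],[0,0,-0.03],0.5],[[0,0,0],[0,0,-0.04],0.5]]'
python3 - <<'E'
from h import *
a=grab("scene","pics/s5.png");b=grab("top","pics/t5.png")
c=cv2.resize(a["pixels"][80:210,270:400],(400,400),interpolation=cv2.INTER_CUBIC)
d=cv2.resize(a["pixels"][150:230,200:280],(400,400),interpolation=cv2.INTER_CUBIC);cv2.imwrite("pics/c5.png",np.hstack([c,d])[:,:,::-1])
E
```

```text
clock: 18.82
eef_pos: [441.4, -322.8, 93.9]
tool_rot: [3.142, -0.0, 1.769]
force: [-0.3, 0.4, 1.1]
width: 34.0
gripper_force: 0.0
clock: 19.23
eef_pos: [439.8, -321.8, 193.8]
tool_rot: [-3.138, -0.004, 1.769]
force: [0.2, -1.1, 0.5]
width: 42.8
gripper_force: 0.0
```

View pics/c5.png

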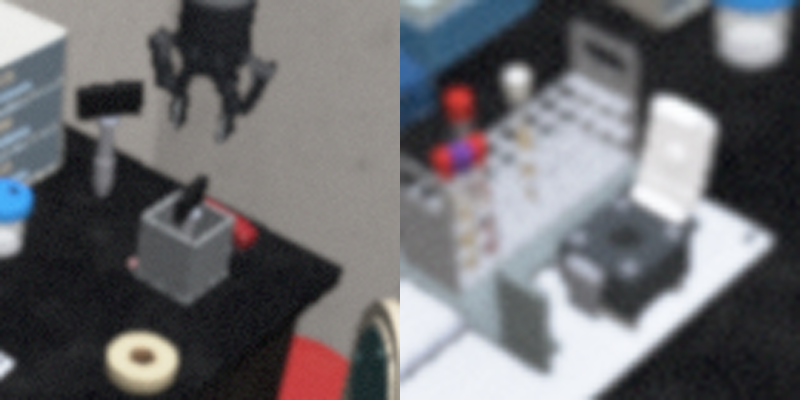

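The pin stands in the bin, with its bar at (332,145) in scene. The bore is empty, the block seated and the cap open. The grey tab face is at about (216,200) in top. I'll measure it for the push.

```bash
python3 - <<'E'
from h import *
b=load("pics/t5.png");a=load("pics/s5.png")
yaw=.11;o=np.array([497.5,30.5]);X=np.array([np.cos(yaw),np.sin(yaw)]);Y=np.array([-np.sin(yaw),np.cos(yaw)])
B=lambda p:((p[:2]-o)@X-45,(p[:2]-o)@Y-40)
g=b["pixels"].astype(int)
for v in (196,199,202,205): print(v,g[v,210:226].sum(1)//3)
for n,u,v in (("l",215.4,200),("r",217.3,200)): print(n,np.round(B(onz(b,u,v,88)),1))
for u,v in((200+97/5,150+262/5),(200+152/5,150+300/5)): print("scene",np.round(B(onz(a,u,v,88)),1))
s=ctrl.read_state();print(s["eef_pos"],s["tool_rot"])
E
```

```text
196 [246 247 234 196 187 127  75 151 176 169 167 168 150 236 247 247]
199 [246 245 248 228 190 189 110 138 173 170 167 168 172 240 247 246]
202 [246 246 248 229 181 184 105 107 160 173 199 215 202 239 248 247]
205 [246 246 247 249 233 136  71 147 241 249 247 246 246 246 247 248]
l [-49.4  47.6]
r [-50.2  42. ]
scene [-26.4  49.2]
scene [-72.6  51.8]
[ 445.15505665 -324.55959951  200.21889695] [3.13312123 0.00807377 1.76891618]
```

```bash

python3 -m handwheel '[[[0,0,5],[0,0,0],1],[[0,0,0],[0.017,0.004,-0.005],1],[[0,0,0],[0.035,0.0078,0],1],[[0,0,0],[0.035,0.0078,0],1],[[0,0,0],[0.035,0.0078,0],1]]'
python3 -m handwheel '[[[0,0,0],[0.035,0.0078,0],1],[[0,0,0],[0.035,0.0078,0],1],[[0,0,0],[0.035,0.0078,0],1],[[0,0,0],[0.035,0.0078,0],1],[[0,0,0],[0.035,0.0078,0],1]]'
python3 -m handwheel '[[[0,0,0],[0.035,0.0078,0],1],[[0,0,0],[0.035,0.0078,0],1],[[0,0,0],[0.035,0.0078,0],1],[[0,0,0],[0,0,0],1],[[0,0,0],[0,0,0],1]]'
python3 -m handwheel '[[[0,0,0],[0,0,0],1],[[0,0,0],[0,0,0],1]]'
```

```text
clock: 19.75
eef_pos: [454.9, -197.4, 199.3]
tool_rot: [3.141, 0.0, 1.68]
force: [0.5, 0.2, -0.1]
width: 0.1
gripper_force: 0.0
clock: 20.17
eef_pos: [474.3, -18.6, 199.4]
tool_rot: [3.141, 0.0, 1.682]
force: [0.4, 0.6, 0.0]
width: -0.3
gripper_force: 0.0
clock: 20.58
eef_pos: [486.0, 89.5, 199.3]
tool_rot: [3.141, -0.001, 1.687]
force: [-0.9, -0.7, 0.6]
width: -0.3
gripper_force: 0.0
clock: 20.75
eef_pos: [485.9, 85.1, 199.0]
tool_rot: [-3.141, 0.001, 1.68]
force: [-0.1, 0.5, 0.8]
width: 0.0
gripper_force: 0.0
```

```bash

python3 -m handwheel '[[[0,0,0],[0.002,0,0.02],1],[[0,0,0],[0,0,0.03],1],[[0,0,0],[0,0,0.02],1],[[0,0,0],[0,0,0],1],[[0,0,0],[0,0,0],1]]'
python3 -m handwheel '[[[0,0,0],[0,0,0],1],[[0,0,0],[0,0,0],1]]'
python3 - <<'E'
from h import *
a=grab("scene","pics/s6.png");b=grab("top","pics/t6.png")
c=cv2.resize(a["pixels"][140:230,190:280],(540,540),interpolation=cv2.INTER_CUBIC);cv2.imwrite("pics/c6.png",c[:,:,::-1])
s=ctrl.read_state();print(s["eef_pos"])
E
```

```text
clock: 21.17
eef_pos: [485.3, 87.2, 128.6]
tool_rot: [-3.139, 0.001, 1.68]
force: [0.2, -0.5, 0.3]
width: -0.1
gripper_force: 0.0
clock: 21.33
eef_pos: [487.0, 88.4, 130.4]
tool_rot: [3.139, -0.0, 1.681]
force: [-0.3, 0.7, -0.1]
width: 0.6
gripper_force: 0.0
[486.73766633  88.56894394 130.23249731]
```

View pics/c6.png

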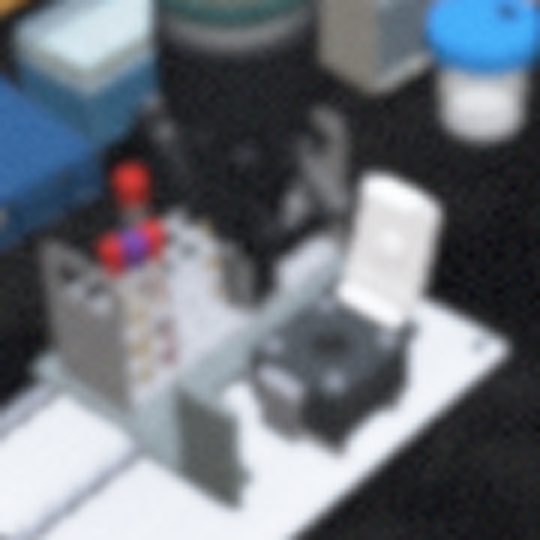

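The closed fingers, with tips near (231,188) in scene, are over the gap between the tab at (225,214) and the block. I'm going down and pushing.

```bash

python3 -m handwheel '[[[0,0,0],[0.003,-0.003,0.015],1],[[0,0,0],[0,0,0.015],1],[[0,0,0],[0,0,0.015],1],[[0,0,0],[0,0,0],1],[[0,0,0],[0,0,0],1]]'
python3 -m handwheel '[[[0,0,0],[0,0,0.012],1],[[0,0,0],[0,0,0.007],1],[[0,0,0],[0,0,0],1],[[0,0,0],[0,0,0],1]]'
```

```text
clock: 21.85
eef_pos: [482.5, 91.3, 84.3]
tool_rot: [-3.141, 0.0, 1.682]
force: [0.3, -0.0, 1.1]
width: 0.2
gripper_force: 0.0
clock: 22.18
eef_pos: [482.7, 91.3, 65.4]
tool_rot: [3.141, 0.0, 1.682]
force: [0.2, 0.1, -0.6]
width: 0.1
gripper_force: 0.0
```

```bash

python3 -m handwheel '[[[0,0,0],[0.005,0,0],1],[[0,0,0],[0.005,0,0],1],[[0,0,0],[0.005,0,0],1],[[0,0,0],[0.005,0,0],1],[[0,0,0],[0.005,0,0],1]]'
python3 -m handwheel '[[[0,0,0],[0.008,0,0],1],[[0,0,0],[0.01,0,0],1],[[0,0,0],[0.01,0,0],1],[[0,0,0],[0.01,0,0],1],[[0,0,0],[0.01,0,0],1]]'
```

```text
clock: 22.6
eef_pos: [480.1, 116.2, 65.4]
tool_rot: [3.141, 0.001, 1.681]
force: [0.5, -3.0, 1.7]
width: 0.1
gripper_force: 1.5
clock: 23.02
eef_pos: [474.5, 165.3, 65.1]
tool_rot: [3.141, -0.0, 1.682]
force: [2.1, -3.6, 1.6]
width: 0.0
gripper_force: 1.7
```

```bash

python3 -m handwheel '[[[0,0,0],[0.008,0,0],1],[[0,0,0],[0.008,0,0],1],[[0,0,0],[0.005,0,0],1],[[0,0,0],[0.003,0,0],1]]'
python3 -m handwheel '[[[0,0,0],[0.003,0,0],1],[[0,0,0],[0.003,0,0],1]]'
python3 -m handwheel '[[[0,0,0],[0.003,0,0],1],[[0,0,0],[0.002,0,0],1]]'
```

```text
clock: 23.35
eef_pos: [471.5, 188.9, 64.9]
tool_rot: [-3.142, -0.0, 1.683]
force: [1.5, -3.5, 1.0]
width: -0.2
gripper_force: 1.3
clock: 23.52
eef_pos: [471.1, 192.4, 64.9]
tool_rot: [-3.141, 0.002, 1.681]
force: [3.4, -10.0, 3.0]
width: -0.1
gripper_force: 5.0
clock: 23.68
eef_pos: [471.0, 192.5, 64.9]
tool_rot: [-3.139, 0.009, 1.678]
force: [5.5, -17.0, 6.8]
width: -0.3
gripper_force: 8.8
```

```bash

python3 -m handwheel '[[[0,0,0],[-0.01,0,0],1],[[0,0,0],[-0.015,0,0],1],[[0,0,0],[0,0,-0.03],1],[[0,0,0],[0,0,-0.03],1],[[0,0,0],[0,0,-0.03],1]]'
python3 -m handwheel '[[[0,0,0],[0,0,-0.01],1],[[0,0,0],[-0.02,0.001,0],1],[[0,0,0],[-0.035,0.001,0],1],[[0,0,0],[-0.035,0.001,0],1],[[0,0,0],[-0.035,0.001,0],1]]'
python3 -m handwheel '[[[0,0,0],[-0.035,0.001,0],1],[[0,0,0],[-0.035,0.001,0],1],[[0,0,0],[-0.035,0.001,0],1],[[0,0,0],[0,0,0],1],[[0,0,0],[0,0,0],1]]'
python3 - <<'E'
from h import *
a=grab("scene","pics/s7.png");b=grab("top","pics/t7.png")
c=cv2.resize(a["pixels"][130:250,170:290],(600,600),interpolation=cv2.INTER_CUBIC);cv2.imwrite("pics/c7.png",c[:,:,::-1])
s=ctrl.read_state();e=s["eef_pos"];d=np.array(e[:2])-[497.5,30.5];print(e,"bed",d@[.994,.11]-45,d@[-.11,.994]-40)
E
```

```text
clock: 24.1
eef_pos: [472.0, 174.0, 155.4]
tool_rot: [-3.139, -0.001, 1.682]
force: [0.8, 1.3, 0.6]
width: 0.1
gripper_force: 0.0
clock: 24.52
eef_pos: [490.5, 49.6, 164.6]
tool_rot: [-3.141, -0.001, 1.684]
force: [1.2, -1.0, -0.5]
width: 0.1
gripper_force: 0.0
clock: 24.93
eef_pos: [505.2, -56.1, 164.2]
tool_rot: [-3.14, -0.0, 1.677]
force: [0.4, 1.2, 0.1]
width: -0.4
gripper_force: 0.0
[505.29572599 -52.76136318 164.57145618] bed -46.40979831350407 -123.61932486074527
```

View pics/c7.png

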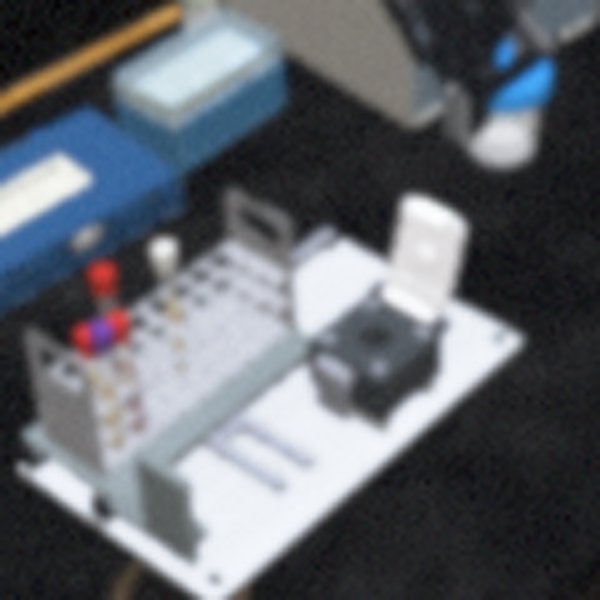

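The carriage is at the far end, with the tab at (204,231) in scene. The cap stands open at (255,181) and the fingertips are behind it. I'll go down on its outer side.

```bash

python3 -m handwheel '[[[0,0,0],[-0.018,0.001,0],1],[[0,0,0],[0,0,0.02],1],[[0,0,0],[0,0,0.025],1],[[0,0,0],[0,0,0.02],1],[[0,0,0],[0,0,0],1]]'
python3 -m handwheel '[[[0,0,0],[0,0,0.005],1],[[0,0,0],[0.01,0,0],1],[[0,0,0],[0.01,0,0],1],[[0,0,0],[0.01,0,0],1],[[0,0,0],[0.01,0,0],1]]'
python3 -m handwheel '[[[0,0,0],[0.01,0,0],1],[[0,0,0],[0.01,0,0],1],[[0,0,0],[0.01,0,0],1]]'
```

```text
clock: 25.45
eef_pos: [506.1, -69.4, 97.0]
tool_rot: [-3.135, -0.002, 1.685]
force: [-0.3, 0.0, 0.3]
width: -0.2
gripper_force: 0.0
clock: 25.87
eef_pos: [504.8, -30.3, 96.0]
tool_rot: [3.14, -0.0, 1.683]
force: [0.3, -0.2, 0.9]
width: 0.1
gripper_force: 0.3
clock: 26.12
eef_pos: [501.0, -1.0, 95.3]
tool_rot: [3.141, 0.0, 1.682]
force: [-0.2, -0.4, -0.3]
width: -0.1
gripper_force: 0.3
```

```bash

python3 -m handwheel '[[[0,0,0],[0.01,0,0],1],[[0,0,0],[0.01,0,0],1],[[0,0,0],[0.01,0,0],1],[[0,0,0],[0.008,0,0],1],[[0,0,0],[0,0,0],1]]'
python3 -m handwheel '[[[0,0,0],[0.002,0,0.006],1],[[0,0,0],[0.002,0,0.006],1],[[0,0,0],[0.002,0,0.004],1],[[0,0,0],[0,0,0.004],1],[[0,0,0],[0,0,0],1]]'
python3 - <<'E'
from h import *
a=grab("scene","pics/s8.png")
c=cv2.resize(a["pixels"][130:250,170:290],(600,600),interpolation=cv2.INTER_CUBIC);cv2.imwrite("pics/c8.png",c[:,:,::-1])
s=ctrl.read_state();e=s["eef_pos"];d=np.array(e[:2])-[497.5,30.5];print(e,"bed",d@[.994,.11]-45,d@[-.11,.994]-40)
E
```

```text
clock: 26.53
eef_pos: [496.7, 38.1, 95.1]
tool_rot: [3.141, -0.001, 1.685]
force: [0.4, 0.5, -0.5]
width: 0.1
gripper_force: 0.0
clock: 26.95
eef_pos: [495.9, 41.6, 74.2]
tool_rot: [-3.141, -0.0, 1.682]
force: [-0.7, 0.4, 0.2]
width: -0.3
gripper_force: 0.1
[495.8835757   41.34528352  74.48607703] bed -45.413744570126696 -29.04198151166173
```

View pics/c8.png

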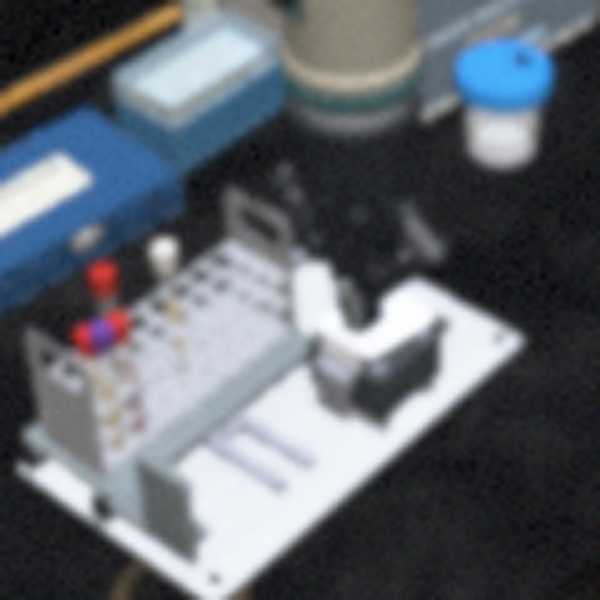

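The cap is tipped over the bore, under the fingertips at about (242,194). I'm moving a little outward and pressing.

```bash

python3 -m handwheel '[[[0,0,0],[0.004,0,0.002],1],[[0,0,0],[0.003,0,0.002],1],[[0,0,0],[0,0,0.002],1]]'
python3 -m handwheel '[[[0,0,0],[0,0,0.0015],1],[[0,0,0],[0,0,0.001],1]]'
python3 -m handwheel '[[[0,0,0],[0,0,0.001],1],[[0,0,0],[0,0,0.001],1]]'
```

```text
clock: 27.25
eef_pos: [495.9, 47.4, 69.4]
tool_rot: [3.141, 0.001, 1.68]
force: [0.4, 0.4, 0.1]
width: -0.1
gripper_force: 0.0
clock: 27.42
eef_pos: [495.2, 48.8, 66.3]
tool_rot: [-3.141, -0.0, 1.682]
force: [-0.2, 0.2, -0.1]
width: -0.2
gripper_force: 0.0
clock: 27.58
eef_pos: [495.2, 48.8, 64.3]
tool_rot: [-3.141, -0.0, 1.682]
force: [-0.0, -0.1, 0.4]
width: -0.1
gripper_force: 0.0
```

```bash

python3 -m handwheel '[[[0,0,0],[0,0,0.001],1],[[0,0,0],[0,0,0],1]]'
python3 -m handwheel '[[[0,0,0],[0,0,0.001],1],[[0,0,0],[0,0,0],1]]'
python3 -m handwheel '[[[0,0,0],[0,0,0.001],1],[[0,0,0],[0,0,0],1]]'
```

```text
clock: 27.75
eef_pos: [495.3, 48.7, 63.5]
tool_rot: [-3.142, -0.0, 1.682]
force: [-0.9, 0.4, 1.9]
width: -0.1
gripper_force: 0.8
clock: 27.92
eef_pos: [495.4, 48.7, 63.0]
tool_rot: [3.141, -0.0, 1.682]
force: [-1.5, 0.6, 8.7]
width: -0.1
gripper_force: 4.0
clock: 28.08
eef_pos: [495.5, 48.8, 62.6]
tool_rot: [3.141, 0.0, 1.682]
force: [-3.5, 0.5, 14.0]
width: -0.2
gripper_force: 7.1
```

```bash

python3 -m handwheel '[[[0,0,0],[0,0,0.001],1],[[0,0,0],[0,0,0],1]]'
python3 -m handwheel '[[[0,0,0],[0,0,0.001],1],[[0,0,0],[0,0,0],1]]'
python3 - <<'E'
from h import *
a=grab("scene","pics/s9.png")
E
```

```text
clock: 28.25
eef_pos: [495.6, 48.9, 62.1]
tool_rot: [3.14, 0.0, 1.682]
force: [-4.4, 0.6, 20.1]
width: 0.0
gripper_force: 10.1
clock: 28.42
eef_pos: [495.7, 48.9, 61.7]
tool_rot: [3.14, 0.0, 1.682]
force: [-5.5, 0.5, 27.4]
width: 0.0
gripper_force: 13.2
```

```bash

python3 -m handwheel '[[[0,0,0],[0,0,-0.005],1],[[0,0,0],[0,0,-0.02],1],[[0,0,0],[0,0,-0.03],1],[[0,0,0],[0,0,-0.03],1],[[0,0,0],[0,0,-0.03],1]]'
python3 -m handwheel '[[[0,0,0],[-0.02,-0.02,-0.02],1],[[0,0,0],[-0.03,-0.025,0],1],[[0,0,0],[-0.03,-0.025,0],1],[[0,0,0],[-0.03,-0.025,0],1],[[0,0,0],[0,0,0],1]]'
python3 - <<'E'
from h import *
a=grab("scene","pics/s10.png");b=grab("top","pics/t10.png");p=load("pics/s7.png")
o=np.array([497.5,30.5]);X=np.array([.994,.11]);Y=np.array([-.11,.994])
def P(x,y,z): return np.r_[o+X*x+Y*y,z]
for th in (0,.1,.2):
    q=[P(x,-34+r*np.cos(th)-7.5*np.sin(th),56.5+r*np.sin(th)+7.5*np.cos(th)) for x in(-23,23) for r in (0,70)]
    print(th,[np.round(proj(a,k),1).tolist() for k in q],"top",[np.round(proj(b,k),1).tolist() for k in q])
for im,box in ((a,(215,180,275,225)),(b,(228,180,268,212))):
    u0,v0,u1,v1=box; g=im["pixels"][v0:v1,u0:u1].astype(int).min(2)
    print("\n".join("".join(" .:+#@"[min(5,k//45)] for k in r) for r in g))
E
```

```text
clock: 28.88
eef_pos: [494.9, 48.4, 175.6]
tool_rot: [-3.141, -0.0, 1.682]
force: [-1.0, 0.0, -0.9]
width: -0.0
gripper_force: 0.0
clock: 29.3
eef_pos: [407.1, -78.2, 194.0]
tool_rot: [-3.135, 0.003, 1.672]
force: [0.4, -0.2, -0.4]
width: 0.2
gripper_force: 0.0
0 [[257.0, 192.7], [242.1, 204.9], [245.8, 186.5], [230.8, 198.2]] top [[256.6, 201.5], [233.6, 204.5], [254.5, 186.5], [231.6, 189.4]]
0.1 [[257.1, 192.6], [242.3, 203.0], [245.9, 186.4], [231.0, 196.3]] top [[256.8, 201.4], [233.9, 204.3], [254.8, 186.4], [232.0, 189.2]]
0.2 [[257.3, 192.5], [242.7, 201.0], [246.1, 186.3], [231.3, 194.4]] top [[257.1, 201.4], [234.5, 204.0], [255.0, 186.4], [232.5, 188.8]]
+###++++::::::++++####@@@@##+::.                            
+#####+++::::++++##@@@@@@@@@##+::.                          
++######+++::+++##@@@@@@@@@@@@##+:..                        
++++######+++++#@@@@@@@@@@@@@@@@#+::.                       
###########+++##@@@@@@@@@@@@@@@@##+::..                     
###########++##@@@@@@@@@@@@@@@@###++:::..                   
+######++##++##@@@@@@@@@@@@@@#####+++#++::.                 
[... 2895 characters left out ...]
@###@@@@@@@@@@@@@@@@@@@@@@@@@@@@@@@@@@
@@@##+@@@@@@@@@@@@@@@@@@@@@@@@@@@@@@@@@@
@@@@##@@@@@@@@@@@@@@@@@@@@@@@@@@@@@@@@@@
@@@@##@@@@@@@@@@@@@@@@@@@@@@@@@@@@@@@@@@
@@@@##@@@@@@@@@@@@@@@@@@@@@@@@@@@@@@@@@@
@@@@###@@@@@@@@@@@@@@@@@@@@@@@@@@@@@@@@@
@@@@###@@@@@@@@@@@@@@@@@@@@@@@#@@@@@@@@@
@@@@+##@@@@@@@@@@@@@@@@@@@@#..:@@@@@@@@@
@@@@@@@@@@@@@@@@@@@@@#+::+:....@@@@@@@@@
@@@@@@@@@@@@@@+. ...........++#@@@@@@@@@
@@@@@@@@#.::............:::+##@@@@@@@@@@
@@@@@@@@@:.......:::++##@@@@@@@@@@@@@@@@
@@@@@@@@@+:::+###@@@@@@@@@@@@@@@@@@@@@@@
@@@@@@@@@@@@@@@@@@@@@@@@@@@@@@@@@+:.    
@@@@@@@@@@@@@@@@@@@@@@@@@#+.            
@@@@@@@@@@@@@@@@@@+:.                   
@@@@@@@@@@+::.                          
@@@+:
```

With the arm clear, the cap's hinge-side and end corners in scene are both offset by the same 2 px from the flat-cap prediction. The press was also met rigidly at 64 mm with 27 N. Both say the cap is flat and home, so I'm handing in.

```bash
python3 -c "
from cell import ctrl;print(ctrl.finish_job())"
```

```text
the job is handed in; nothing more can be done
None
```

The job is handed in at about 29 s on the clock: the pin is worked out and standing in the bin, the carriage is at its far stop, and the cap is pressed flat (no click seen or felt; judged shut from its 64 mm height, a firm 27 N press and the image). The upward pull reached 13.4 N for moments, about the 13 N at which the block starts to lift; it looked seated afterwards. I viewed 11 pictures, one over the limit of 10.

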